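# Slide the ice jug under the dispenser and hold its lever back

## Task

Slide the tall frosted ice jug over the counter until it stands centred under the spout of the ice dispenser, pressing the black dispensing lever right back, and finish while your fingers still press it home there, so that the ice can run. Push it low down with the fingertips so that it glides upright: do not lift it or tip it, and keep your hand off its upper half, where people drink from, and off the lever itself. Leave everything else on the counter where it stands.

Things in the scene. Friction and masses are not known exactly. Their poses are not given: they have to be found in the camera images.
- jug: the tall frosted translucent plastic ice jug: a straight round body 90 mm across and 230 mm tall, open at the top, about 0.5 kg; the tallest loose thing on the counter. Origin at the centre of its underside, z up. It stands loose on the counter 150 to 260 mm in front of its place under the spout; pushed above about 60 mm it may tip
- jug_upper: the upper half of the jug, from 110 mm above its underside up to the rim at 230 mm: a part of the jug, not to be touched. Origin at the same point as the jug's (centre of the underside), z up
- dispenser: fixed white ice dispenser, 270 mm wide, 520 mm tall, at the robot's right, its front looking to the robot's left or ahead-left. Origin on the counter straight below the spout, where the centre of the jug's underside belongs. x points level into the machine, y across it, z up. The bay is open in front and at both sides; its drip grate is flush with the counter, so the jug slides on without a step
- panel (a point): foot of the dispenser's upright steel splash panel, on the counter at its middle, 45 mm behind the dispenser's origin; axes as the dispenser's. A jug fully home touches the panel, which is 270 mm wide with the machine's body behind it. Above it a grey spout housing, 120 mm wide, 262 to 402 mm above the counter, stands out 85 mm from the panel
- spout (a point): centre of the mouth of the dispenser's round grey ice spout, 60 mm across, 244 mm above the counter, straight above the dispenser's origin; it looks down
- lever_angle (a joint): black dispensing lever, rad: 0 at rest, grows as it is pushed into the machine, about 0.19 when the jug touches the panel, stop at 0.24. It hangs from a pin 236 mm up; its nose, a bar 56 mm wide, 80 mm above the counter, stands 30 mm proud of the panel at rest. Its spring is light (0.5 N at rest, 1.4 N fully back): friction may keep the jug there, so keep pressing after it has met the panel
- lever: the moving arm and pad of that lever, to be pressed by the jug only. Origin on the hinge pin, which lies at x = +57 mm, 236 mm high in the dispenser's frame
- squat_jug: bystander: short wide frosted jug, 100 mm across, 95 mm tall; origin at the centre of its underside
- tumbler_a: bystander: glass tumbler, 68 mm across, 85 mm tall; origin at the centre of its underside
- tumbler_b: bystander: a second such tumbler
- bucket: bystander: steel ice bucket, 152 mm across (180 mm over its two side grips), 125 mm tall; origin at the centre of its underside
- scoop: bystander: aluminium ice scoop lying on the counter, blade 100 mm long to +x, handle 100 mm to -x, 60 mm wide, 35 mm tall; origin on the counter between blade and handle
- lid: bystander: grey-green jug lid lying flat, 94 mm across with a 25 mm tab to +x, 14 mm thick; origin at the centre of its underside
Things that resemble listed ones, but are neither listed nor needed, are in the scene too. Leave any brown or purple look-alike of the jug alone.

How it is judged:
At the end, for the whole second after the job is handed in: The jug stands upright (within 0.06 rad) on the counter, at rest, its centre within 12 mm of the spot below the spout, the lever pressed to more than 0.16 rad (about 0.19 is fully home), and the fingers still press on the jug with more than 0.2 N (value of joint lever_angle above 0.16 rad and horizontal distance between jug and dispenser below 0.012 m and angle between jug's own z axis and vertical below 0.06 rad and height (world z) of jug below 0.005 m and linear speed of jug below 0.01 m/s and contact force between the fingers and jug above 0.2 N); the arm keeps its last pose, push and grip.
It fails at once if the jug is lifted off the counter (height (world z) of jug above 0.012 m).
It fails at once if the jug is tipped (angle between jug's own z axis and vertical above 0.2 rad).
It fails at once if the robot touches the upper half of the jug (contact force between any of the fingers, the arm and jug_upper above 0.5 N).
It fails at once if the robot itself touches the lever (contact force between any of the fingers, the arm and lever above 0.3 N).
It fails at once if something else on the counter is disturbed (distance of any of squat_jug, tumbler_a, tumbler_b, bucket, scoop, lid from where it was at the start of the episode above 0.02 m).
It also fails if it takes over 40 s, if anything falls off the work surface, if the arm or the gripper's body presses on something with over 40 N, if the wrist force passes 120 N, or if a joint passes its speed limit or range.

## Robot

A 7-joint arm with a two-finger parallel gripper is mounted at the origin on the work surface. World frame = base frame: x ahead of the robot, y to its left, z up, the work surface at z = 0. Lengths are in m, angles in rad, forces in N, time in s.
With the tool pointing down it reaches from about 0.425 to 0.875 m from the base axis. Payload 4.7 kg.
Tool frame: the origin (TCP) lies midway between the tips of the shut fingers; the grasp point (between the pads) lies 19 mm behind it; x points along the fingers, z is the direction in which the jaws open and shut, and the axes are right-handed (so a half turn about x gives the same grasp; the last joint's range is limited). The gripper opens to 87 mm and grips with 3 to 60 N. Pads are 19 mm wide; open, the fingers measure 117 mm over their backs; the gripper's body (75 mm by 190 mm) begins 51 mm behind the grasp point.
Start: joints at [1.211, 0.321, -0.07, 1.45, 0.023, 1.371, -0.057], TCP at [0.237, -0.605, 0.223] pointing down, gripper open.
Joint ranges: [-2.86, 2.86], [-0.3, 2.09], [-1.38, 1.24], [0.06, 2.45], [-1.56, 4.7], [0.09, 2.05], [-2.69, 2.69]. Speed limits (rad/s): [2.57, 2.57, 3.14, 3.14, 3.14, 3.14, 3.14].

## Interface

Orientations are given as a rotation vector (axis times angle).
In Python, from bench import ctrl gives the robot as it stands.
- The arm moves only by the shell command python3 -m pendant 'ROWS' [OPENING] [FORCE]. ROWS is JSON, a list of rows, each an object with "travel": the shift along the tool's x, y, z in m, a list of three; "twist": the turn about the tool's x in rad. In form: [{"travel": [x, y, z], "twist": twist}, ...]. A call has 1 to 10 rows; each row is the pose to reach, as a shift and turn from the pose measured when the call began, along the tool's axes at that moment; what a row does not reach only later rows make up. A row lasts 1/8 s, in which the tool goes at most 62.5 mm and 10.7 degrees, less where a joint would pass 70% of its speed; a pose out of reach is approached as far as the arm can. A call with a gripper value outside its range is refused whole. OPENING is the opening, from -1 (shut) to 1 (fully open), so that 0 is half open, set as the call begins (- or left out, the last holds). The fingers move at their own pace and stop on an object; FORCE is the grip in N (left out, the last holds). Time passes only in rows, so rows that repeat a pose let the fingers close. It gives the time, the measured TCP pose, the force and the opening at its end, in the units of the state.
- ctrl.get_state(): the state, without advancing time (a new reading comes with each control period).
- ctrl.get_image(name): name is "side" or "top" or "wrist"; returns the picture (384x512x3 uint8, red, green, blue); there is no depth.
- ctrl.camera_model(name): a dict with "K" (3x3 intrinsics, pixels), "rvec" (rotation vector, rad) and "tvec" (3), from world to camera coordinates, as OpenCV has them; the wrist camera has in their place "T_tool_cam" (4x4, takes a point from camera to tool coordinates, whose origin is the TCP and whose axes are the tool frame's). Camera axes: x right, y down, z forward; pixel columns grow to the right and rows downward; lengths in m; the calibration is good to about 2 mm. A picture is of the moment at which its call begins: read the wrist's pose just before it. camera_model takes no time and is no camera call.
- ctrl.close_job(): hands the job in, once; it reports no verdict.
The state is a dict: "time": time; "joint_positions": joint angles; "qd": joint speeds; "joint_torque": joint torques, N m; "position": TCP position; "tool_rot": TCP orientation; "ft_force": force on the tool from outside, world axes, zero at the start; "torque": the same for the moment, N m; "grip_width": opening from 0.0 (shut) to 1.0 (fully open).
Only numpy, scipy, OpenCV 4.12 (cv2) and the standard library are available. Lean on these libraries where they do the work, as an engineer would, in place of code of your own. Each camera call takes 0.05 s, during which the arm holds its last target.

## Working session

There is one attempt and no reset: what is moved stays moved. The work goes in short steps, Python scripts to look and compute and a shell command to move; the robot and the scene stay as the last step left them, time stands still between calls to the robot, and variables do not carry over. Pictures are saved under pics/ and viewed, and the job is handed in when it is done.

```bash
ls; mkdir -p pics
python3 - <<'E'
from bench import ctrl
import cv2
s=ctrl.get_state(); print({k:(v if not hasattr(v,'round') else v) for k,v in s.items()})
for n in("side","top","wrist"):
    im=ctrl.get_image(n); cv2.imwrite(f"pics/{n}0.png",im[:,:,::-1]); print(n,ctrl.camera_model(n))
E
```

```text
pics
{'time': 0.0, 'joint_positions': array([ 1.21115744,  0.32181226, -0.07006643,  1.45169995,  0.02260489,
        1.37076734, -0.0568802 ]), 'qd': array([-0.00092725, -0.0010376 , -0.00128326,  0.00039792,  0.00013772,
        0.00079776, -0.00085819]), 'joint_torque': array([ 2.25634285e-04, -4.91286242e+01, -4.03945176e-01, -3.12527883e+01,
       -6.40417007e-02,  4.37301700e-02,  1.43210900e-04]), 'position': array([ 0.23705283, -0.60463602,  0.2214558 ]), 'tool_rot': array([ 0.93064003,  1.36482668, -0.92902433]), 'ft_force': array([ 0.12375585,  0.06474662, -0.1798246 ]), 'torque': array([0.03844451, 0.00077625, 0.02680251]), 'grip_width': 0.99839237481958}
side {'K': array([[359.51397276,   0.        , 245.82049416],
       [  0.        , 359.51397276, 198.09388939],
       [  0.        ,   0.        ,   1.        ]]), 'rvec': array([ 1.53130398, -2.51431489,  0.42824955]), 'tvec': array([0.31482793, 0.50594633, 0.93841218])}
top {'K': array([[421.30655335,   0.        , 254.56799609],
       [  0.        , 421.30655335, 198.14423381],
       [  0.        ,   0.        ,   1.        ]]), 'rvec': array([ 2.21347587, -2.19092936,  0.07630469]), 'tvec': array([0.03107741, 0.54876659, 1.53966407])}
wrist {'K': array([[267.99864394,   0.        , 254.75620435],
       [  0.        , 267.99864394, 195.69620064],
       [  0.        ,   0.        ,   1.        ]]), 'T_tool_cam': array([[-2.35968474e-04, -2.64816455e-01,  9.64298807e-01,
        -1.61375992e-01],
       [ 3.13242384e-04, -9.64298806e-01, -2.64816378e-01,
         7.34662980e-02],
       [ 9.99999923e-01,  2.39570941e-04,  3.10495856e-04,
        -2.92148807e-04],
       [ 0.00000000e+00,  0.00000000e+00,  0.00000000e+00,
         1.00000000e+00]])}
```

View pics/side0.png

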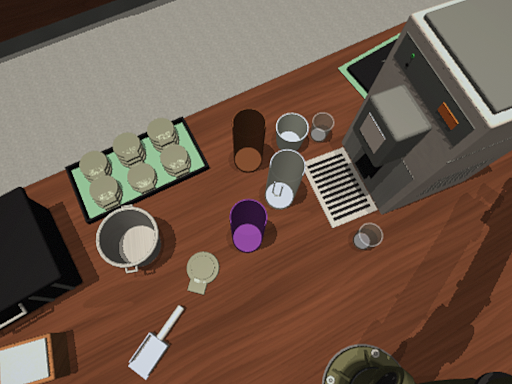

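View pics/top0.png

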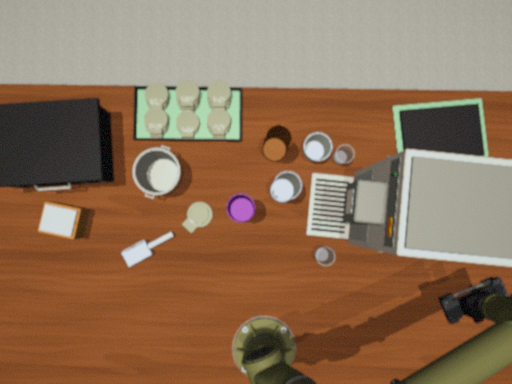

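View pics/wrist0.png

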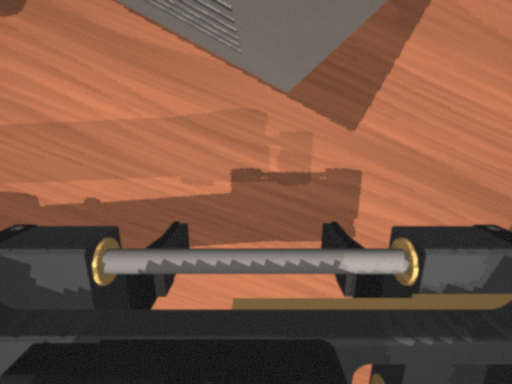

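The side and top views show the frosted jug at top-view (286,187) and the dispenser with its grate at (330,207), facing left. The purple look-alike is at (241,208) and the brown one at (275,148). I'll enlarge these areas.

```bash
cat > h.py <<'E'
import numpy as np,cv2
from bench import ctrl
def ray(n,u,v,z):
    c=ctrl.camera_model(n);R=cv2.Rodrigues(c['rvec'])[0];t=c['tvec'].reshape(3)
    d=R.T@(np.linalg.inv(c['K'])@[u,v,1]);o=-R.T@t
    return o+d*(z-o[2])/d[2]
def proj(n,P):
    c=ctrl.camera_model(n);return cv2.projectPoints(np.array(P,float).reshape(-1,1,3),c['rvec'],c['tvec'],c['K'],None)[0].reshape(-1,2)
def crop(src,dst,x,y,w,h,k):
    im=cv2.imread(src)[y:y+h,x:x+w];im=cv2.resize(im,None,fx=k,fy=k,interpolation=cv2.INTER_CUBIC)
    for i in range(0,w,10):cv2.line(im,(i*k,0),(i*k,8 if i%50 else 20),(0,255,255),1)
    for i in range(0,h,10):cv2.line(im,(0,i*k),(8 if i%50 else 20,i*k),(0,255,255),1)
    cv2.imwrite(dst,im)
E
python3 -c "
from h import *
crop('pics/top0.png','pics/t1.png',220,120,190,150,4)
crop('pics/side0.png','pics/s1.png',220,90,190,150,4)"
```

```text
(no output)
```

View pics/t1.png

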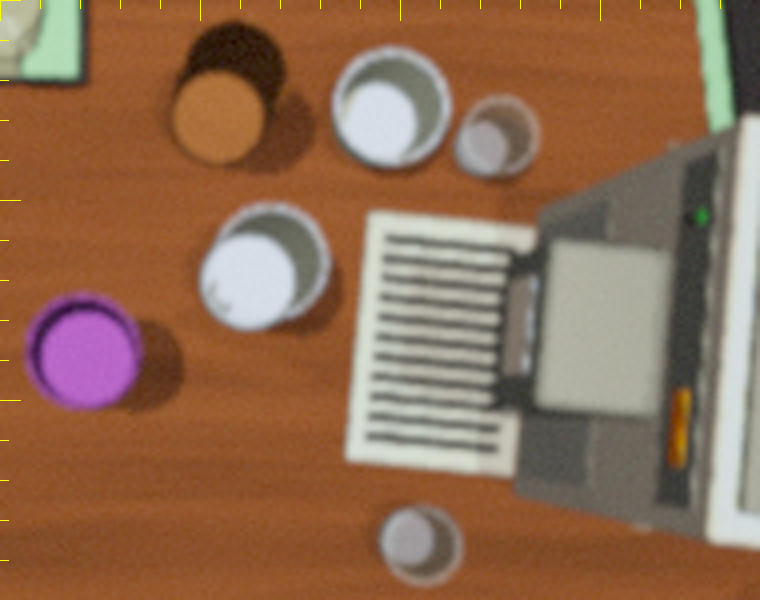

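View pics/s1.png

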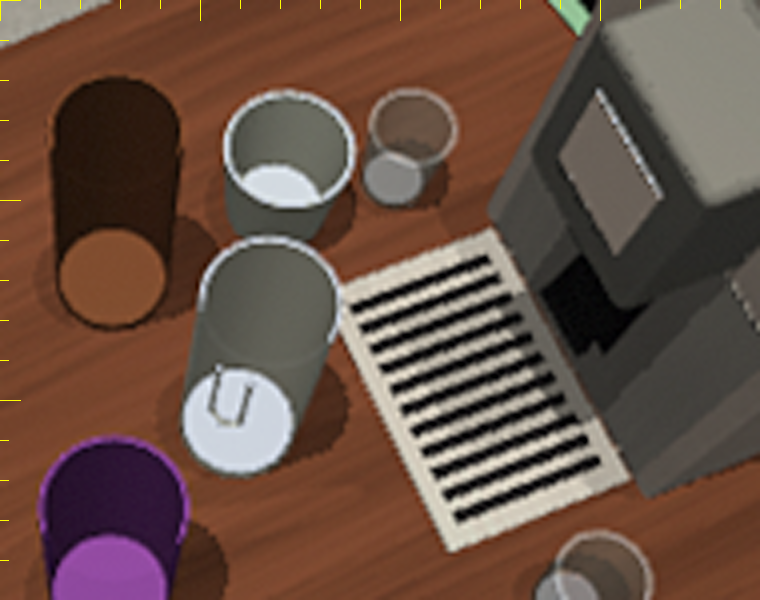

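```bash
python3 -c "
from h import *
np.set_printoptions(precision=4,suppress=True)
def f(n,x,y,z):return ray(n,220+x/4,(120 if n=='top' else 90)+y/4,z)
print('jug base',f('top',248,281,0),f('side',238,422,0))
print('jug rim',f('top',272,261,.23),f('side',269,302,.23))
g={k:f(*v) for k,v in dict(fl=('top',369,211,0),fr=('top',346,461,0),br=('top',517,476,0),sbl=('side',491,230,0),sfl=('side',335,292,0),sfr=('side',450,552,0),sbr=('side',630,480,0),hous_l=('top',555,240,.402),hous_r=('top',536,411,.402)).items()}
for k in g:print(k,g[k])
for n,a in dict(purple=(85,352),brown=(218,117),ta=(498,137),tb=(422,545),squat=(392,107)).items():
  z=dict(purple=.23,brown=.0,ta=.085,tb=.085,squat=.095)[n];print(n,f('top',*a,z))
print('brownside',f('side',112,278,0),'purple side',f('side',115,500,.2))
"
```

```text
jug base [ 0.5798 -0.0656  0.    ] [ 0.5793 -0.0631  0.    ]
jug rim [ 0.5792 -0.066   0.23  ] [ 0.5787 -0.0597  0.23  ]
fl [ 0.6467 -0.1785  0.    ]
fr [ 0.4133 -0.1577  0.    ]
br [ 0.4009 -0.317   0.    ]
sbl [ 0.6298 -0.3271  0.    ]
sfl [ 0.6402 -0.186   0.    ]
sfr [ 0.4155 -0.1545  0.    ]
sbr [ 0.4006 -0.3073  0.    ]
hous_l [ 0.5814 -0.2468  0.402 ]
hous_r [ 0.4625 -0.2332  0.402 ]
purple [0.5052 0.082  0.23  ]
brown [ 0.7335 -0.0365  0.    ]
ta [ 0.7042 -0.2802  0.085 ]
tb [ 0.3434 -0.2128  0.085 ]
squat [ 0.7281 -0.1841  0.095 ]
brownside [ 0.7327 -0.0328  0.    ] purple side [0.5163 0.0806 0.2   ]
```

```bash
python3 -c "
from h import *
np.set_printoptions(precision=4,suppress=True)
s=ctrl.get_state();R=cv2.Rodrigues(s['tool_rot'])[0];print(R)
"; ls -la .; python3 -m pendant --help 2>&1 | head -30
```

```text
[[-0.0006  0.9309  0.3652]
 [ 0.0013  0.3652 -0.9309]
 [-1.     -0.0001 -0.0014]]
total 16
drwxr-xr-x  3 agent agent 4096 Dec  6 22:35 .
drwxr-xr-x 23 root  root  4096 Dec  6 22:34 ..
-rw-r--r--  1 agent agent  699 Dec  6 22:35 h.py
drwxr-xr-x  2 agent agent 4096 Dec  6 22:35 pics
invalid input: not JSON, or not a number
```

```bash
cat >> h.py <<'E'
def st():
    np.set_printoptions(precision=3,suppress=True)
    s=ctrl.get_state();R=cv2.Rodrigues(s['tool_rot'])[0]
    print('t',round(s['time'],2),'q',s['joint_positions'],'p',s['position'],'f',s['ft_force'],'g',round(s['grip_width'],3));print('x',R[:,0],'y',R[:,1],'z',R[:,2])
E
python3 -m pendant '[{"travel":[-0.06,0,0],"twist":0},{"travel":[-0.12,0,0],"twist":0},{"travel":[-0.18,0,0],"twist":0},{"travel":[-0.24,0,0],"twist":0},{"travel":[-0.30,0,0],"twist":0},{"travel":[-0.36,0,0],"twist":0},{"travel":[-0.42,0,0],"twist":0}]'; python3 -c "
from h import *
st()"
```

```text
time: 1.02
position: [0.23, -0.5896, 0.5826]
tool_rot: [0.895, 1.312, -0.955]
ft_force: [0.1, 0.8, 0.7]
grip_width: 0.999
t 1.02 q [ 1.04   0.375  0.222  0.66  -0.091  2.053 -0.   ] p [ 0.23  -0.59   0.583] f [0.117 0.839 0.683] g 0.999
x [ 0.019 -0.058 -0.998] y [ 0.932  0.362 -0.003] z [ 0.362 -0.93   0.061]
```

```bash
cat > search.py <<'E'
import numpy as np, cv2
from h import ray
print('purple base',ray('side',248.5,237,0), ray('top',220+88/4,120+352/4,0))
J=np.array([.579,-.064]);rJ=.045
cyl=[(np.array([.507,.082]),.046,.235),(np.array([.733,-.035]),.046,.235),(np.array([.728,-.184]),.052,.1)]
def grid(a,b,z,n=(6,5,9)):
    return np.stack(np.meshgrid(np.linspace(*a,n[0]),np.linspace(*b,n[1]),np.linspace(*z,n[2])),-1).reshape(-1,3)
# tool coords (x=-a, y, z)
body=grid((-.17,-.07),(-.0375,.0375),(-.095,.095),(8,5,12))
wrist=grid((-.30,-.17),(-.05,.05),(-.05,.05),(6,4,4))
cam=grid((-.18,-.13),(.0375,.095),(-.04,.04),(3,4,4))
hand=np.vstack([body,wrist,cam])
def sd(P,c,r,h):
    d=np.hypot(P[:,0]-c[0],P[:,1]-c[1])-r; e=P[:,2]-h
    return np.where(e<0,d,np.hypot(np.maximum(d,0),e))
res=[]
for th in np.radians([25,30,35,40,45,50,55]):
 for az in np.radians(np.arange(-180,180,15)):
  x=np.array([np.sin(th)*np.cos(az),np.sin(th)*np.sin(az),-np.cos(th)])
  y0=np.cross(x,[0,0,1.]);y0/=np.linalg.norm(y0);z0=np.cross(x,y0)
  for tw in np.radians(np.arange(0,360,15)):
   y=np.cos(tw)*y0+np.sin(tw)*z0; R=np.stack([x,y,np.cross(x,y)],1)
   H=hand@R.T
   for w in (0,.03,.06,.087):
    F=np.vstack([grid((-.07,0),(-.0095,.0095),(w/2,w/2+.015),(15,4,3)),grid((-.07,0),(-.0095,.0095),(-w/2-.015,-w/2),(15,4,3))])@R.T
    zt=.004-F[:,2].min()
    if H[:,2].min()+zt<.006: continue
    Fz=F+[0,0,zt];Hz=H+[0,0,zt]
    for pd in np.radians([-85,-95,-105,-115,-125]):
     n=np.array([np.cos(pd),np.sin(pd)])
     pr=np.array([-n[1],n[0]])
     for off in np.arange(-.07,.071,.01):
      # place: shift fingers so first contact when moving along n toward jug at lateral off
      L=Fz[:,:2]@pr+off; A=Fz[:,:2]@n
      m=np.abs(L)<rJ
      m2=m&(Fz[:,2]<.23)
      if not m2.any(): continue
      s=-np.sqrt(rJ**2-L[m2]**2)-A[m2]; k=s.argmin(); sh=s[k]
      zc=Fz[m2][k,2]
      if zc>.05: continue
      lat=L[m2][k]
      if abs(lat)>.02: continue
      T=J+pr*off+n*sh
      Hw=Hz+[T[0],T[1],0]; Fw=Fz+[T[0],T[1],0]
      c=min(sd(Hw,J,rJ,.23).min(),*[sd(Hw,*q).min() for q in cyl],*[sd(Fw,*q).min() for q in cyl])
      if c>0.0: res.append((round(c,4),int(np.degrees(th)),int(np.degrees(az)),int(round(np.degrees(tw))),w,int(round(np.degrees(pd))),round(off,3),round(lat,3),round(zc,3),R[:,1].round(2),T.round(3),round(zt,3)))
res.sort(key=lambda r:-r[0])
print(len(res))
for r in res[:30]:print(*r)
E
time python3 search.py
```

```text
purple base [0.50695657 0.08299678 0.        ] [0.51200989 0.08281521 0.        ]
104
0.0054 45 -105 60 0.06 -125 0.02 -0.005 0.047 [-0.32  0.72 -0.61] [ 0.639 -0.013] 0.026
0.0043 45 -119 0 0.03 -95 0.02 0.02 0.046 [-0.87  0.5   0.  ] [ 0.604 -0.002] 0.025
0.0043 45 -105 180 0.03 -95 0.02 0.007 0.046 [ 0.97 -0.26 -0.  ] [ 0.604 -0.002] 0.025
0.0043 45 -105 180 0.03 -105 -0.01 -0.0 0.046 [ 0.97 -0.26 -0.  ] [0.586 0.003] 0.025
0.0043 45 -105 180 0.03 -105 0.01 0.001 0.046 [ 0.97 -0.26 -0.  ] [ 0.606 -0.003] 0.025
0.0043 45 -105 180 0.03 -115 -0.02 -0.007 0.046 [ 0.97 -0.26 -0.  ] [0.588 0.002] 0.025
0.0041 45 -105 180 0.03 -85 0.03 0.014 0.046 [ 0.97 -0.26 -0.  ] [ 0.604 -0.002] 0.025
0.0041 45 -105 180 0.03 -125 -0.03 -0.014 0.046 [ 0.97 -0.26 -0.  ] [0.589 0.002] 0.025
0.004 45 -135 0 0.03 -125 0.0 0.006 0.046 [-0.71  0.71  0.  ] [ 0.618 -0.009] 0.025
0.004 45 -119 0 0.03 -105 0.01 0.014 0.046 [-0.87  0.5   0.  ] [ 0.606 -0.003] 0.025
0.004 45 -119 135 0.03 -115 -0.02 -0.007 0.043 [ 0.86  0.08 -0.5 ] [0.588 0.004] 0.024
0.004 45 -105 180 0.03 -95 0.0 0.006 0.046 [ 0.97 -0.26 -0.  ]
[... 923 characters left out ...]
8 0.046 [-0.87  0.5   0.  ] [ 0.614 -0.008] 0.025
0.0036 45 -119 0 0.03 -105 0.02 0.011 0.046 [-0.87  0.5   0.  ] [ 0.615 -0.008] 0.025
0.0036 45 -105 180 0.03 -85 0.02 0.016 0.046 [ 0.97 -0.26 -0.  ] [0.593 0.001] 0.025
0.0036 45 -105 180 0.03 -125 -0.02 -0.016 0.046 [ 0.97 -0.26 -0.  ] [ 0.599 -0.001] 0.025
0.0035 45 -119 0 0.03 -115 0.02 0.009 0.046 [-0.87  0.5   0.  ] [ 0.624 -0.014] 0.025
0.0035 45 -105 180 0.03 -95 0.01 0.009 0.046 [ 0.97 -0.26 -0.  ] [0.595 0.   ] 0.025
0.0035 45 -105 180 0.03 -115 -0.01 -0.009 0.046 [ 0.97 -0.26 -0.  ] [ 0.598 -0.   ] 0.025
0.0034 45 -135 0 0.03 -105 0.02 0.018 0.046 [-0.71  0.71  0.  ] [ 0.615 -0.007] 0.025
real	3m30.102s
user	3m17.850s
sys	0m0.190s
```

```bash
python3 -m pendant '[{"travel":[0,-0.05,-0.018],"twist":0.09},{"travel":[0,-0.1,-0.036],"twist":0.18},{"travel":[0,-0.15,-0.054],"twist":0.27},{"travel":[0,-0.2,-0.072],"twist":0.36},{"travel":[0,-0.25,-0.09],"twist":0.45},{"travel":[0,-0.3,-0.108],"twist":0.54},{"travel":[0,-0.36,-0.13],"twist":0.635},{"travel":[-0.06,-0.36,-0.13],"twist":0.635},{"travel":[-0.12,-0.36,-0.13],"twist":0.635},{"travel":[-0.18,-0.36,-0.13],"twist":0.635}]' -0.2 10; python3 -c "
from h import *
st()"
```

```text
time: 2.28
position: [-0.1473, -0.57, 0.6282]
tool_rot: [1.311, 0.963, -1.441]
ft_force: [-0.7, 0.0, -0.3]
grip_width: 0.399
t 2.27 q [ 1.714  0.261  0.139  0.706 -0.083  2.053 -0.033] p [-0.147 -0.57   0.628] f [-0.657  0.043 -0.332] g 0.399
x [ 0.003 -0.128 -0.992] y [ 0.965 -0.259  0.037] z [-0.262 -0.957  0.122]
```

```bash
python3 -m pendant '[{"travel":[-0.06,0,0],"twist":0},{"travel":[-0.12,0,0],"twist":0},{"travel":[-0.18,0,0],"twist":0},{"travel":[-0.24,0,0],"twist":0},{"travel":[-0.30,0,0],"twist":0},{"travel":[-0.36,0,0],"twist":0}]'; python3 -c "
from h import *
st()"
```

```text
time: 3.02
position: [-0.1365, -0.5176, 0.6769]
tool_rot: [1.245, 0.909, -1.48]
ft_force: [-0.6, 0.2, 1.2]
grip_width: 0.405
t 3.02 q [ 1.639  0.133  0.213  0.756 -0.078  2.053 -0.033] p [-0.137 -0.518  0.677] f [-0.603  0.203  1.199] g 0.405
x [-0.015 -0.204 -0.979] y [ 0.965 -0.259  0.039] z [-0.261 -0.944  0.2  ]
```

```bash
python3 -m pendant '[{"travel":[-0.05,0,0.05],"twist":0},{"travel":[-0.1,0,0.1],"twist":0},{"travel":[-0.15,0,0.15],"twist":0},{"travel":[-0.2,0,0.2],"twist":0},{"travel":[-0.25,0,0.25],"twist":0},{"travel":[-0.3,0,0.3],"twist":0}]'; python3 -c "
from h import *
st()"
```

```text
time: 3.78
position: [-0.1617, -0.5998, 0.693]
tool_rot: [1.182, 0.857, -1.516]
ft_force: [0.0, 0.0, -0.4]
grip_width: 0.402
t 3.77 q [ 1.738  0.322  0.158  0.491 -0.116  2.053 -0.025] p [-0.162 -0.6    0.693] f [ 0.009  0.035 -0.386] g 0.402
x [-0.033 -0.275 -0.961] y [ 0.965 -0.258  0.041] z [-0.26  -0.926  0.274]
```

```bash
python3 -m pendant '[{"travel":[-0.3,0,0.05],"twist":0},{"travel":[-0.6,0,0.1],"twist":0},{"travel":[-0.6,0,0.1],"twist":0},{"travel":[-0.6,0,0.1],"twist":0},{"travel":[-0.6,0,0.1],"twist":0},{"travel":[-0.6,0,0.1],"twist":0},{"travel":[-0.6,0,0.1],"twist":0},{"travel":[-0.6,0,0.1],"twist":0}]'; python3 -c "
from h import *
st()"
```

```text
time: 4.78
position: [-0.1436, -0.5121, 0.75]
tool_rot: [1.116, 0.803, -1.55]
ft_force: [0.9, 0.5, -0.5]
grip_width: 0.402
t 4.78 q [ 1.655  0.126  0.225  0.61  -0.093  2.053 -0.024] p [-0.144 -0.512  0.75 ] f [ 0.892  0.49  -0.486] g 0.402
x [-0.051 -0.347 -0.936] y [ 0.965 -0.258  0.043] z [-0.256 -0.902  0.348]
```

```bash
python3 -m pendant '[{"travel":[-0.3,0,0.3],"twist":0},{"travel":[-0.6,0,0.6],"twist":0}]'; python3 -m pendant '[{"travel":[-0.3,0,0.3],"twist":0},{"travel":[-0.6,0,0.6],"twist":0}]';python3 -c "
from h import *
st()"
```

```text
time: 5.03
position: [-0.1546, -0.5457, 0.7748]
tool_rot: [1.058, 0.757, -1.578]
ft_force: [-0.6, -0.0, 0.2]
grip_width: 0.4
time: 5.28
position: [-0.1621, -0.5655, 0.7984]
tool_rot: [1.002, 0.713, -1.604]
ft_force: [-0.2, -0.1, 0.5]
grip_width: 0.401
t 5.28 q [ 1.744  0.272  0.214  0.333 -0.164  2.053 -0.019] p [-0.162 -0.565  0.798] f [-0.225 -0.068  0.498] g 0.401
x [-0.082 -0.463 -0.882] y [ 0.965 -0.257  0.045] z [-0.247 -0.848  0.468]
```

```bash
for i in 1 2 3; do python3 -m pendant '[{"travel":[-0.3,0,0],"twist":0},{"travel":[-0.6,0,0],"twist":0}]'|sed -n 2p;done;python3 -c "
from h import *
st()"
```

```text
position: [-0.147, -0.4989, 0.8353]
position: [-0.1331, -0.435, 0.866]
position: [-0.1214, -0.3837, 0.8881]
t 6.03 q [ 2.021 -0.076 -0.109  0.513 -0.108  2.053 -0.016] p [-0.121 -0.384  0.888] f [-0.879  0.985 -0.278] g 0.399
x [-0.117 -0.597 -0.794] y [ 0.966 -0.253  0.047] z [-0.229 -0.762  0.606]
```

```bash
for i in 1 2 3; do python3 -m pendant '[{"travel":[-0.3,0,0.3],"twist":0},{"travel":[-0.6,0,0.6],"twist":0}]'|sed -n 2p;done;python3 -c "
from h import *
st()"
```

```text
position: [-0.1301, -0.4007, 0.9191]
position: [-0.1346, -0.4077, 0.9457]
position: [-0.1351, -0.4037, 0.9701]
t 6.78 q [ 1.672  0.055  0.381  0.194 -0.242  2.053 -0.014] p [-0.135 -0.404  0.97 ] f [0.744 0.412 0.513] g 0.397
x [-0.159 -0.732 -0.663] y [ 0.966 -0.253  0.049] z [-0.203 -0.633  0.747]
```

```bash
cat > s2.py <<'E'
import re
src=open('search.py').read()
pre=src.split("res=[]")[0].replace("print(","0 and print(")
exec(pre)
from bench import ctrl
R0=cv2.Rodrigues(ctrl.get_state()['tool_rot'])[0]
res=[]
for tw in np.radians(np.arange(-180,180,6)):
   c,s=np.cos(tw),np.sin(tw)
   R=R0@np.array([[1,0,0],[0,c,-s],[0,s,c]]);H=hand@R.T
   for w in (.01,.02,.03,.035,.045,.06,.087):
    F=np.vstack([grid((-.07,0),(-.0095,.0095),(w/2,w/2+.015),(15,4,3)),grid((-.07,0),(-.0095,.0095),(-w/2-.015,-w/2),(15,4,3))])@R.T
    zt=.005-F[:,2].min(); hz=H[:,2].min()+zt
    if hz<.004: continue
    Fz=F+[0,0,zt];Hz=H+[0,0,zt]
    for pd in np.radians([-85,-95,-105,-115,-125]):
     n=np.array([np.cos(pd),np.sin(pd)]);pr=np.array([-n[1],n[0]])
     for off in np.arange(-.07,.071,.005):
      L=Fz[:,:2]@pr+off; A=Fz[:,:2]@n
      m2=np.abs(L)<rJ
      if not m2.any(): continue
      q=-np.sqrt(rJ**2-L[m2]**2)-A[m2]; k=q.argmin()
      zc=Fz[m2][k,2];lat=L[m2][k]
      if zc>.056 or abs(lat)>.02: continue
      T=J+pr*off+n*q[k]
      Hw=Hz+[T[0],T[1],0]; Fw=Fz+[T[0],T[1],0]
      cj=sd(Hw,J,rJ,.23).min(); cc=min(*[sd(Hw,*q).min() for q in cyl],*[sd(Fw,*q).min() for q in cyl])
      res.append((round(min(cj,cc-.004,hz),4),round(cj,4),round(cc,4),round(hz,4),int(round(np.degrees(tw))),w,int(round(np.degrees(pd))),round(off,3),round(lat,3),round(zc,3),T.round(3),round(zt,3)))
res.sort(key=lambda r:-r[0]); print(len(res))
for r in res[:25]:print(*r)
E
python3 s2.py
```

```text
16160
0.0044 0.0044 0.0089 0.0049 -144 0.045 -105 0.04 0.019 0.054 [ 0.634 -0.014] 0.031
0.0044 0.0051 0.0084 0.0083 -132 0.045 -125 0.025 0.011 0.051 [ 0.64 -0.02] 0.028
0.0044 0.0044 0.0089 0.0049 36 0.045 -105 0.04 0.019 0.054 [ 0.634 -0.014] 0.031
0.0044 0.0051 0.0084 0.0083 48 0.045 -125 0.025 0.011 0.051 [ 0.64 -0.02] 0.028
0.004 0.004 0.0102 0.0049 -144 0.045 -115 0.03 0.014 0.054 [ 0.635 -0.015] 0.031
0.004 0.004 0.0102 0.0049 36 0.045 -115 0.03 0.014 0.054 [ 0.635 -0.015] 0.031
0.0036 0.0048 0.0076 0.0049 -144 0.045 -125 0.015 0.003 0.054 [ 0.633 -0.014] 0.031
0.0036 0.0048 0.0076 0.0049 36 0.045 -125 0.015 0.003 0.054 [ 0.633 -0.014] 0.031
0.0035 0.0035 0.012 0.0049 -144 0.045 -125 0.02 0.003 0.051 [ 0.636 -0.017] 0.031
0.0035 0.0035 0.012 0.0049 36 0.045 -125 0.02 0.003 0.051 [ 0.636 -0.017] 0.031
0.0034 0.0044 0.0074 0.0063 -138 0.045 -125 0.02 0.01 0.054 [ 0.637 -0.017] 0.03
0.0034 0.0044 0.0074 0.0063 42 0.045 -125 0.02 0.01 0.054 [ 0.637 -0.017] 0.03
0.0032 0.0032 0.0137 0.0049 -144 0.045 -105 0.045 0.019 0.051 [ 0.638 -0.018] 0.031
0.0032 0.0032 0.0106 0.0049 36 0.045
[... 243 characters left out ...]
 -115 0.035 0.013 0.051 [ 0.639 -0.019] 0.031
0.003 0.003 0.0099 0.0063 42 0.045 -115 0.035 0.015 0.051 [ 0.639 -0.019] 0.03
0.0027 0.0027 0.0163 0.0049 -144 0.045 -125 0.025 0.002 0.048 [ 0.64 -0.02] 0.031
0.0027 0.0027 0.0078 0.0049 36 0.045 -125 0.025 0.002 0.048 [ 0.64 -0.02] 0.031
0.0026 0.0026 0.015 0.0049 -144 0.045 -105 0.05 0.019 0.048 [ 0.642 -0.022] 0.031
0.0026 0.0065 0.0066 0.0083 -132 0.045 -115 0.035 0.017 0.051 [ 0.639 -0.018] 0.028
0.0026 0.0065 0.0066 0.0083 48 0.045 -115 0.035 0.017 0.051 [ 0.639 -0.018] 0.028
0.0025 0.0025 0.0144 0.0049 -144 0.045 -115 0.04 0.013 0.048 [ 0.643 -0.022] 0.031
0.0025 0.0025 0.0126 0.0049 -144 0.045 -125 0.03 0.007 0.048 [ 0.644 -0.023] 0.031
```

```bash
sed -i 's/if hz<.004/if hz<.002/; s/zt=.005-/zt=.004-/' s2.py
cat >> s2.py <<'E'
print('--')
r2=[r for r in res if r[3]>=.002 and r[2]>=.004 and abs(r[4])<90 and r[8]<.018]
for tw in sorted({r[4] for r in r2}):
  q=[r for r in r2 if r[4]==tw]; q.sort(key=lambda r:-min(r[1],r[2]+.002)); print(*q[0]); print(*q[min(1,len(q)-1)])
E
python3 s2.py | sed -n '/--/,$p'
```

```text
--
0.0028 0.0116 0.0204 0.0028 -6 0.035 -115 -0.01 -0.013 0.053 [0.598 0.   ] 0.029
0.0028 0.0115 0.021 0.0028 -6 0.035 -85 0.025 0.011 0.053 [0.598 0.   ] 0.029
0.0023 0.0116 0.0117 0.0023 0 0.035 -115 -0.015 -0.009 0.053 [0.593 0.001] 0.029
0.0023 0.0115 0.0122 0.0023 0 0.035 -85 0.02 0.015 0.053 [0.593 0.001] 0.029
0.0025 0.0095 0.0152 0.0025 24 0.045 -125 0.01 -0.001 0.056 [ 0.629 -0.011] 0.032
0.0025 0.0093 0.0155 0.0025 24 0.045 -105 0.035 0.01 0.054 [ 0.629 -0.011] 0.032
0.0024 0.0066 0.0064 0.0029 30 0.045 -115 0.02 0.007 0.056 [ 0.627 -0.009] 0.031
0.0029 0.0065 0.0074 0.0029 30 0.045 -115 0.035 0.011 0.051 [ 0.639 -0.018] 0.031
0.0025 0.0082 0.0065 0.0082 36 0.06 -125 0.03 0.004 0.056 [ 0.647 -0.019] 0.034
0.0003 0.0082 0.0043 0.0082 36 0.06 -115 0.045 0.014 0.056 [ 0.649 -0.02 ] 0.034
0.0014 0.0056 0.0054 0.0053 42 0.045 -115 0.03 0.015 0.053 [ 0.635 -0.015] 0.029
0.0034 0.0044 0.0074 0.0053 42 0.045 -125 0.02 0.01 0.053 [ 0.637 -0.017] 0.029
0.0026 0.0065 0.0066 0.0073 48 0.045 -115 0.035 0.017 0.05 [ 0.639 -0.018] 0.027
0.0001 0.0082 0.0041 0.0073 48 0.045 -125 0.02 0.006 0.05 [ 0.637 -0.016] 0.027
0.0018 0.0101 0.0058 0.0097 54 0.045 -125 0.025 0.008 0.046 [ 0.641 -0.02 ] 0.025
0.0012 0.0165 0.0052 0.0127 54 0.06 -115 0.035 0.008 0.052 [ 0.641 -0.013] 0.028
```

```bash
cat >> h.py <<'E'
def to(*Ps):
    s=ctrl.get_state();R=cv2.Rodrigues(s['tool_rot'])[0]
    for P in Ps:print(P,'->',(R.T@(np.array(P)-s['position'])).round(4))
E
python3 -c "
from h import *
to([.15,-.48,.85],[.25,-.45,.8],[.5,-.2,.7],[.596,.013,.5])"
```

```text
[0.15, -0.48, 0.85] -> [ 0.0902  0.289  -0.0994]
[0.25, -0.45, 0.8] -> [ 0.0856  0.3756 -0.1761]
[0.5, -0.2, 0.7] -> [-0.0707  0.5489 -0.4599]
[0.596, 0.013, 0.5] -> [-0.1093  0.578  -0.7636]
```

```bash
python3 -m pendant '[{"travel":[0.018,0.058,-0.02],"twist":0},{"travel":[0.036,0.116,-0.04],"twist":0},{"travel":[0.054,0.174,-0.06],"twist":0},{"travel":[0.072,0.232,-0.08],"twist":0},{"travel":[0.09,0.289,-0.1],"twist":0},{"travel":[0.088,0.335,-0.135],"twist":0},{"travel":[0.086,0.376,-0.176],"twist":0},{"travel":[0.086,0.376,-0.176],"twist":0}]'; python3 -c "
from h import *
st();to([.35,-.35,.75],[.5,-.2,.7],[.596,.013,.5])"
```

```text
time: 7.78
position: [0.2529, -0.4499, 0.7975]
tool_rot: [0.688, 0.469, -1.718]
ft_force: [0.1, -0.7, -0.0]
grip_width: 0.398
t 7.78 q [ 1.052 -0.071 -0.519  0.944  0.789  1.828 -0.933] p [ 0.253 -0.45   0.798] f [ 0.12  -0.746 -0.027] g 0.398
x [-0.159 -0.731 -0.664] y [ 0.967 -0.251  0.046] z [-0.2   -0.634  0.747]
[0.35, -0.35, 0.75] -> [-0.057  0.067 -0.118]
[0.5, -0.2, 0.7] -> [-0.157  0.172 -0.281]
[0.596, 0.013, 0.5] -> [-0.195  0.202 -0.585]
```

```bash
python3 -m pendant '[{"travel":[-0.02,0.022,-0.039],"twist":0},{"travel":[-0.039,0.045,-0.078],"twist":0},{"travel":[-0.057,0.067,-0.118],"twist":0},{"travel":[-0.08,0.093,-0.16],"twist":0},{"travel":[-0.107,0.12,-0.2],"twist":0},{"travel":[-0.132,0.146,-0.24],"twist":0},{"travel":[-0.157,0.172,-0.281],"twist":0},{"travel":[-0.157,0.172,-0.281],"twist":0}]'; python3 -c "
from h import *
st();to([.55,-.1,.6],[.59,.013,.5],[.596,.015,.3])"
```

```text
time: 8.78
position: [0.4417, -0.2822, 0.7077]
tool_rot: [0.691, 0.493, -1.723]
ft_force: [1.0, -0.7, 0.2]
grip_width: 0.398
t 8.78 q [-0.225  0.106  0.245  0.979  0.918  2.052 -1.366] p [ 0.442 -0.282  0.708] f [ 1.006 -0.676  0.157] g 0.398
x [-0.169 -0.719 -0.675] y [ 0.967 -0.254  0.029] z [-0.192 -0.647  0.738]
[0.55, -0.1, 0.6] -> [-0.077  0.055 -0.218]
[0.59, 0.013, 0.5] -> [-0.097  0.062 -0.373]
[0.596, 0.015, 0.3] -> [ 0.035  0.062 -0.523]
```

```bash
python3 -c "
from h import *
to([.5,-.1,.6],[.55,.015,.5],[.596,.015,.4])"
```

```text
[0.5, -0.1, 0.6] -> [-0.0681  0.0069 -0.2086]
[0.55, 0.015, 0.5] -> [-0.0918  0.0231 -0.3664]
[0.596, 0.015, 0.4] -> [-0.0321  0.0647 -0.449 ]
```

```bash
python3 -m pendant '[{"travel":[-0.017,0.002,-0.052],"twist":0},{"travel":[-0.034,0.003,-0.104],"twist":0},{"travel":[-0.051,0.005,-0.156],"twist":0},{"travel":[-0.068,0.007,-0.209],"twist":0},{"travel":[-0.076,0.012,-0.26],"twist":0},{"travel":[-0.084,0.018,-0.313],"twist":0},{"travel":[-0.092,0.023,-0.366],"twist":0},{"travel":[-0.062,0.044,-0.408],"twist":0},{"travel":[-0.032,0.065,-0.449],"twist":0},{"travel":[-0.032,0.065,-0.449],"twist":0}]'; python3 -c "
from h import *
st();to([.596,.015,.3],[.596,.015,.2])"
```

```text
time: 10.02
position: [0.5955, 0.0155, 0.3953]
tool_rot: [0.682, 0.496, -1.727]
ft_force: [-0.6, -1.0, 0.8]
grip_width: 0.402
t 10.03 q [-0.963  0.558  0.848  1.197  0.377  1.872 -1.908] p [0.596 0.015 0.395] f [-0.59  -1.021  0.763] g 0.402
x [-0.175 -0.721 -0.671] y [ 0.967 -0.254  0.021] z [-0.186 -0.645  0.741]
[0.596, 0.015, 0.3] -> [ 0.064 -0.001 -0.07 ]
[0.596, 0.015, 0.2] -> [ 0.131 -0.004 -0.144]
```

```bash
python3 -c "
from h import *
for n in('side','wrist','top'):
    cv2.imwrite(f'pics/{n}2.png',ctrl.get_image(n)[:,:,::-1])
crop('pics/side2.png','pics/s2c.png',200,60,190,150,4)
a=cv2.imread('pics/wrist2.png');b=cv2.imread('pics/top2.png')
cv2.imwrite('pics/wt2.png',cv2.resize(np.hstack([a,b]),(800,300)))
"
```

```text
(no output)
```

View pics/side2.png

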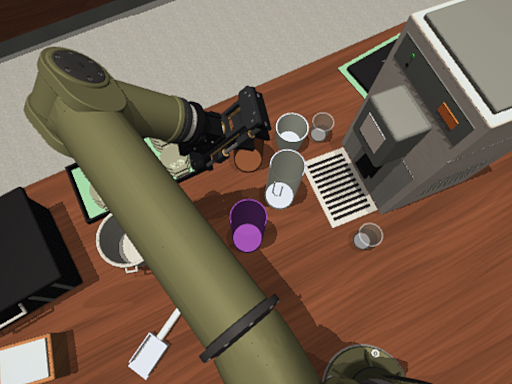

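View pics/wt2.png

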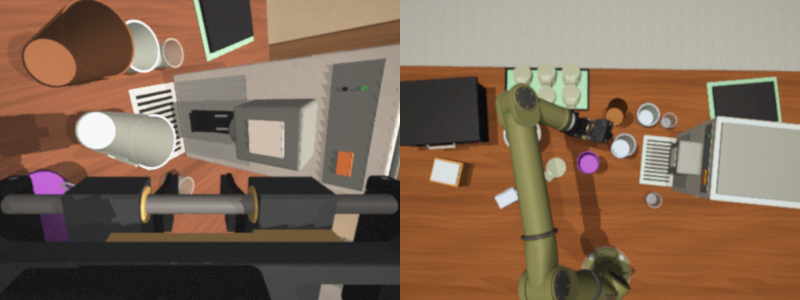

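```bash
cat > fk.py <<'E'
import numpy as np, itertools
from scipy.optimize import least_squares
from scipy.spatial.transform import Rotation as Ro
D=[([1.211,.3218,-.070,1.4517,.0226,1.3708,-.0569],[.237,-.6046,.2215],[-.0006,.0013,-1]),
([1.04,.375,.222,.66,-.091,2.053,0],[.23,-.59,.583],[.019,-.058,-.998]),
([1.714,.261,.139,.706,-.083,2.053,-.033],[-.147,-.57,.628],[.003,-.128,-.992]),
([1.639,.133,.213,.756,-.078,2.053,-.033],[-.137,-.518,.677],[-.015,-.204,-.979]),
([2.021,-.076,-.109,.513,-.108,2.053,-.016],[-.121,-.384,.888],[-.117,-.597,-.794]),
([1.672,.055,.381,.194,-.242,2.053,-.014],[-.135,-.404,.97],[-.159,-.732,-.663]),
([1.052,-.071,-.519,.944,.789,1.828,-.933],[.253,-.45,.798],[-.159,-.731,-.664]),
([-.225,.106,.245,.979,.918,2.052,-1.366],[.442,-.282,.708],[-.169,-.719,-.675]),
([-.963,.558,.848,1.197,.377,1.872,-1.908],[.596,.015,.395],[-.175,-.721,-.671])]
def chain(q,s,p):
    z=lambda a:Ro.from_euler('z',a).as_matrix(); y=lambda a:Ro.from_euler('y',a).as_matrix()
    d1,L1,L2,L3,a1,a2,a3=p
    R=z(-q[0]);S=np.array([0,0,d1])+R@[a1,0,0];R=R@y(q[1])@z(s[0]*q[2]);E=S+R@[a2,0,L1]
    R=R@y(q[3])@z(s[1]*q[4]);W=E+R@[a3,0,L2]; R=R@y(q[5])@z(s[2]*q[6])
    return S,E,W,W+R@[0,0,L3],R
if __name__=='__main__':
  for s in itertools.product([-1,1],repeat=3):
    f=lambda p:np.concatenate([np.r_[chain(q,s,p)[3]-P,.3*(chain(q,s,p)[4][:,2]-X)] for q,P,X in D])
    r=least_squares(f,[.3,.4,.4,.25,0,0,0]);print(s,r.cost,r.x.round(4),np.abs(r.fun).max())
E
python3 fk.py
```

```text
(-1, -1, -1) 0.002468685403794708 [ 0.2468  0.4899  0.5095  0.383  -0.0226  0.0191  0.0018] 0.026528959834592095
(-1, -1, 1) 0.002468685403794708 [ 0.2468  0.4899  0.5095  0.383  -0.0226  0.0191  0.0018] 0.026528959834592095
(-1, 1, -1) 0.30959021088965966 [ 0.4624 -0.0748  0.3867 -0.1189 -0.0106  0.3006 -0.0208] 0.42238669154947117
(-1, 1, 1) 0.30959021088965966 [ 0.4624 -0.0748  0.3867 -0.1189 -0.0106  0.3006 -0.0208] 0.42238669154947117
(1, -1, -1) 0.2106514102309204 [ 0.7728 -0.1954  0.7017  0.5815  0.8281 -0.9131 -0.1095] 0.28055154415617545
(1, -1, 1) 0.2106514102309204 [ 0.7728 -0.1954  0.7017  0.5815  0.8281 -0.9131 -0.1095] 0.28055154415617545
(1, 1, -1) 0.4632623595186984 [ 0.5361 -0.1664  0.5342  0.1659  0.7175 -0.6235 -0.0751] 0.41507649396823787
(1, 1, 1) 0.4632623595186984 [ 0.5361 -0.1664  0.5342  0.1659  0.7175 -0.6235 -0.0751] 0.41507649396823787
```

```bash
cat > pl.py <<'E'
from fk import *
from h import *
p=[0.2468,0.4899,0.5095,0.383,-0.0226,0.0191,0.0018];s=(-1,-1,-1)
S=ctrl.get_state();R0=cv2.Rodrigues(S['tool_rot'])[0];q0=S['joint_positions']
c=chain(q0,s,p);print('S,E,W,T',*[v.round(3) for v in c[:4]]);
M=c[4].T@R0;print(M.round(2))
lo=np.array([-2.86,-.3,-1.38,.06,-1.56,.09,-2.69]);hi=np.array([2.86,2.09,1.24,2.45,4.7,2.05,2.69])
def ik(T,q):
    f=lambda x:np.r_[(lambda c:np.r_[c[3]-T,.3*((c[4]@M-R0).ravel())])(chain(x,s,p)),.01*(x-q)]
    r=least_squares(f,q,bounds=(lo,hi));return r.x,chain(r.x,s,p)
q=q0.clip(lo+1e-3,hi-1e-3)
off=c[3]-S['position']
for T in ([.596,.015,.2],[.596,.015,.1],[.596,.013,.031],[.593,.0,.031],[.575,-.06,.031],[.55,-.14,.031],[.53,-.215,.031]):
    q,cc=ik(np.array(T)+off,q);print(T,q.round(2),'E',cc[1].round(2),'W',cc[2].round(3),'err',(cc[3]-off-T).round(3),round(np.degrees(np.arccos(((cc[4]@M)[:,0]@R0[:,0]).clip(-1,1))),1))
E
python3 pl.py;python3 -c "
from h import *
print(ray('top',158,172,.125))"
```

```text
S,E,W,T [-0.013 -0.019  0.247] [0.151 0.193 0.658] [0.652 0.288 0.655] [0.587 0.012 0.396]
[[-0. -0. -1.]
 [-0.  1. -0.]
 [ 1.  0. -0.]]
[0.596, 0.015, 0.2] [-0.97  0.66  0.79  1.45  0.28  1.58 -2.1 ] E [0.18 0.23 0.62] W [0.652 0.288 0.453] err [0. 0. 0.] 0.0
[0.596, 0.015, 0.1] [-0.95  0.77  0.75  1.51  0.23  1.45 -2.16] E [0.2  0.26 0.59] W [0.652 0.288 0.353] err [0. 0. 0.] 0.0
[0.596, 0.013, 0.031] [-0.92  0.85  0.72  1.53  0.19  1.36 -2.2 ] E [0.22 0.28 0.56] W [0.652 0.286 0.284] err [0. 0. 0.] 0.0
[0.593, 0.0, 0.031] [-0.92  0.84  0.72  1.56  0.2   1.34 -2.2 ] E [0.22 0.27 0.56] W [0.649 0.273 0.284] err [0. 0. 0.] 0.0
[0.575, -0.06, 0.031] [-0.9   0.79  0.76  1.67  0.24  1.25 -2.17] E [0.22 0.25 0.58] W [0.631 0.213 0.284] err [0. 0. 0.] 0.0
[0.55, -0.14, 0.031] [-0.86  0.74  0.8   1.79  0.29  1.13 -2.13] E [0.22 0.23 0.6 ] W [0.606 0.133 0.284] err [0. 0. 0.] 0.0
[0.53, -0.215, 0.031] [-0.8   0.71  0.85  1.87  0.34  1.02 -2.08] E [0.22 0.21 0.61] W [0.586 0.058 0.284] err [0. 0. 0.] 0.0
[0.62862355 0.36998242 0.125     ]
```

```bash
python3 -m pendant '[{"travel":[0.032,-0.001,-0.035],"twist":0},{"travel":[0.064,-0.001,-0.07],"twist":0},{"travel":[0.097,-0.002,-0.107],"twist":0},{"travel":[0.131,-0.004,-0.144],"twist":0},{"travel":[0.164,-0.005,-0.181],"twist":0},{"travel":[0.198,-0.006,-0.218],"twist":0},{"travel":[0.198,-0.006,-0.218],"twist":0}]'; python3 -c "
from h import *
st();to([.596,.016,.06],[.596,.016,.04],[.596,.016,.031])
im=ctrl.get_image('wrist');cv2.imwrite('pics/w3.png',im[:,:,::-1]);cv2.imwrite('pics/s3.png',ctrl.get_image('side')[:,:,::-1])
crop('pics/s3.png','pics/s3c.png',180,60,190,150,4)"
```

```text
time: 11.05
position: [0.5982, 0.0153, 0.1065]
tool_rot: [0.689, 0.493, -1.724]
ft_force: [0.4, -0.1, 1.7]
grip_width: 0.399
t 11.05 q [-0.942  0.767  0.742  1.502  0.229  1.461 -2.163] p [0.598 0.015 0.107] f [ 0.399 -0.085  1.665] g 0.399
x [-0.17  -0.719 -0.674] y [ 0.967 -0.254  0.027] z [-0.191 -0.647  0.739]
[0.596, 0.016, 0.06] -> [ 0.031 -0.004 -0.034]
[0.596, 0.016, 0.04] -> [ 0.045 -0.004 -0.049]
[0.596, 0.016, 0.031] -> [ 0.051 -0.004 -0.056]
```

View pics/s3c.png

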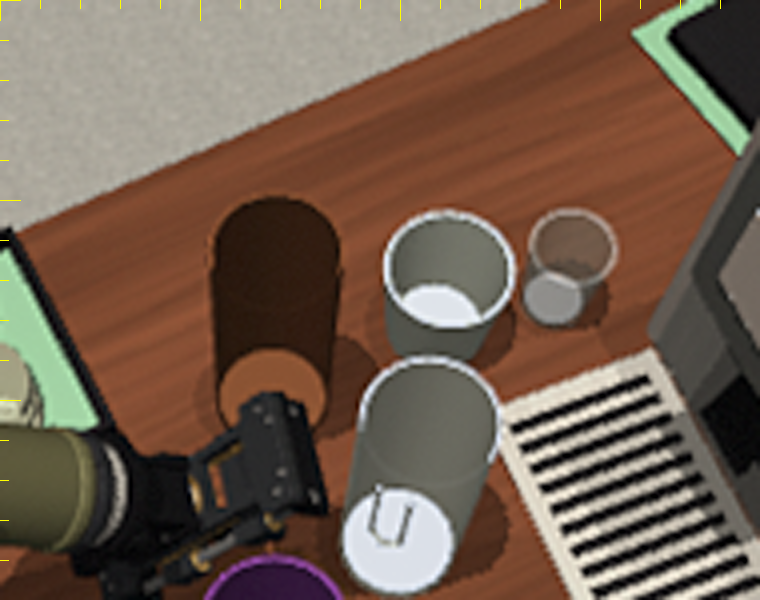

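View pics/w3.png

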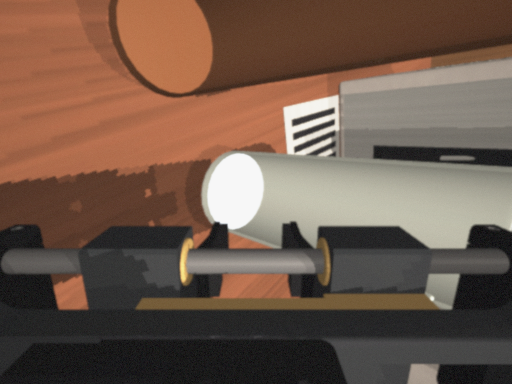

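```bash
cat >> h.py <<'E'
def wproj(P):
    s=ctrl.get_state();R=cv2.Rodrigues(s['tool_rot'])[0];c=ctrl.camera_model('wrist');T=c['T_tool_cam']
    t=R.T@(np.array(P)-s['position']);k=c['K']@(T[:3,:3].T@(t-T[:3,3]));return k[:2]/k[2]
E
python3 -c "
from h import *
for P in ([.579,-.064,0],[.579,-.064,.23]):print(wproj(P))
print(wproj([.733,-.035,0]))
"
```

```text
[232.98687857 192.49846966]
[504.26200259 247.39316398]
[166.63166107  43.43598616]
```

```bash
python3 -m pendant '[{"travel":[0.02,-0.002,-0.022],"twist":0},{"travel":[0.04,-0.003,-0.044],"twist":0},{"travel":[0.05,-0.004,-0.055],"twist":0},{"travel":[0.05,-0.004,-0.055],"twist":0}]'; python3 -c "
from h import *
st();to([.596,.004,.031],[.591,-.02,.031],[.584,-.045,.031])"
```

```text
time: 11.65
position: [0.5984, 0.0152, 0.0347]
tool_rot: [0.692, 0.49, -1.722]
ft_force: [0.2, -0.7, -0.4]
grip_width: 0.4
t 11.65 q [-0.922  0.856  0.706  1.524  0.191  1.368 -2.211] p [0.598 0.015 0.035] f [ 0.186 -0.73  -0.447] g 0.4
x [-0.168 -0.72  -0.674] y [ 0.967 -0.255  0.032] z [-0.194 -0.646  0.738]
[0.596, 0.004, 0.031] -> [0.011 0.    0.005]
[0.591, -0.02, 0.031] -> [0.029 0.002 0.021]
[0.584, -0.045, 0.031] -> [0.048 0.001 0.039]
```

```bash
python3 -m pendant '[{"travel":[0.007,0,-0.002],"twist":0},{"travel":[0.013,0,0.003],"twist":0},{"travel":[0.018,0.001,0.009],"twist":0},{"travel":[0.024,0.001,0.014],"twist":0},{"travel":[0.03,0.001,0.02],"twist":0},{"travel":[0.036,0.001,0.026],"twist":0}]'; python3 -c "
from h import *
st()
im=ctrl.get_image('side');cv2.imwrite('pics/s4.png',im[:,:,::-1])
crop('pics/s4.png','pics/s4c.png',180,60,190,150,4)"
```

```text
time: 12.4
position: [0.5882, -0.028, 0.0296]
tool_rot: [0.692, 0.49, -1.722]
ft_force: [1.1, 2.8, -0.7]
grip_width: 0.399
t 12.4 q [-0.904  0.828  0.725  1.6    0.214  1.299 -2.193] p [ 0.588 -0.028  0.03 ] f [ 1.066  2.761 -0.73 ] g 0.399
x [-0.167 -0.719 -0.674] y [ 0.967 -0.254  0.031] z [-0.194 -0.646  0.738]
```

View pics/s4c.png

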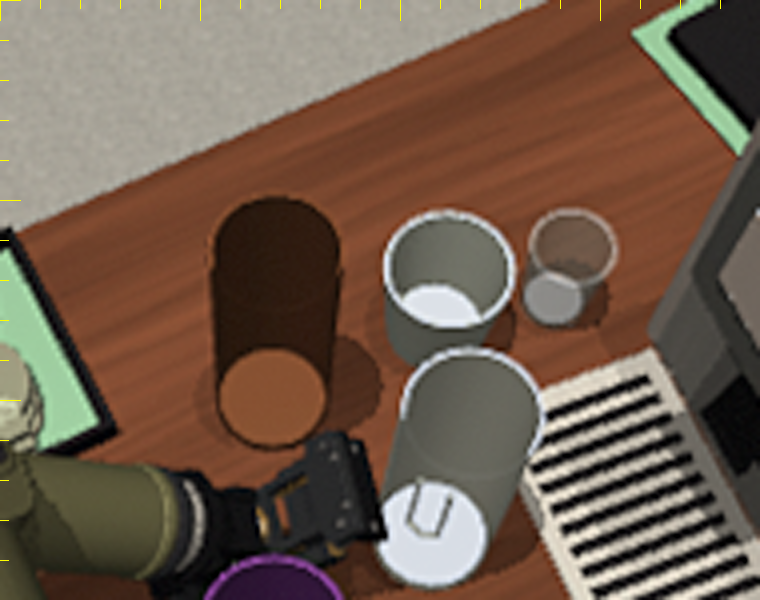

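```bash
python3 -c "
from h import *
print(ray('side',288,193.3,0), ray('side',180+472/4,60+410/4,.23))
to([.573,-.078,.030],[.558,-.128,.030])"
```

```text
[ 0.57352152 -0.0901198   0.        ] [ 0.57350003 -0.08772235  0.23      ]
[0.573, -0.078, 0.03] -> [ 0.0372 -0.0016  0.0339]
[0.558, -0.128, 0.03] -> [ 0.0757 -0.0033  0.0691]
```

```bash
python3 -m pendant '[{"travel":[0.008,0,0.0075],"twist":0},{"travel":[0.016,0,0.015],"twist":0},{"travel":[0.024,-0.001,0.022],"twist":0},{"travel":[0.032,-0.001,0.029],"twist":0},{"travel":[0.04,-0.002,0.036],"twist":0},{"travel":[0.048,-0.002,0.044],"twist":0},{"travel":[0.055,-0.002,0.051],"twist":0},{"travel":[0.059,-0.002,0.054],"twist":0},{"travel":[0.059,-0.002,0.054],"twist":0}]'; python3 -c "
from h import *
st()
for n in ('side','top'):
  im=ctrl.get_image(n);cv2.imwrite(f'pics/{n}5.png',im[:,:,::-1])
crop('pics/side5.png','pics/s5c.png',230,90,150,130,5)
crop('pics/top5.png','pics/t5c.png',250,130,150,120,5)"
```

```text
time: 13.58
position: [0.5647, -0.1072, 0.0303]
tool_rot: [0.691, 0.488, -1.725]
ft_force: [-1.2, 1.8, -1.0]
grip_width: 0.403
t 13.57 q [-0.867  0.773  0.769  1.726  0.265  1.186 -2.156] p [ 0.565 -0.107  0.03 ] f [-1.178  1.788 -1.043] g 0.403
x [-0.17  -0.72  -0.673] y [ 0.966 -0.257  0.031] z [-0.195 -0.644  0.739]
```

View pics/s5c.png

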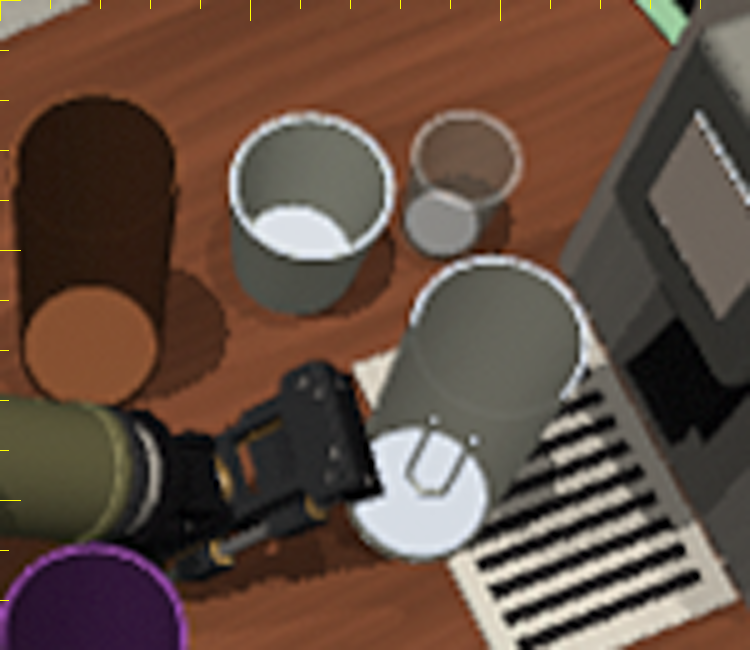

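View pics/t5c.png

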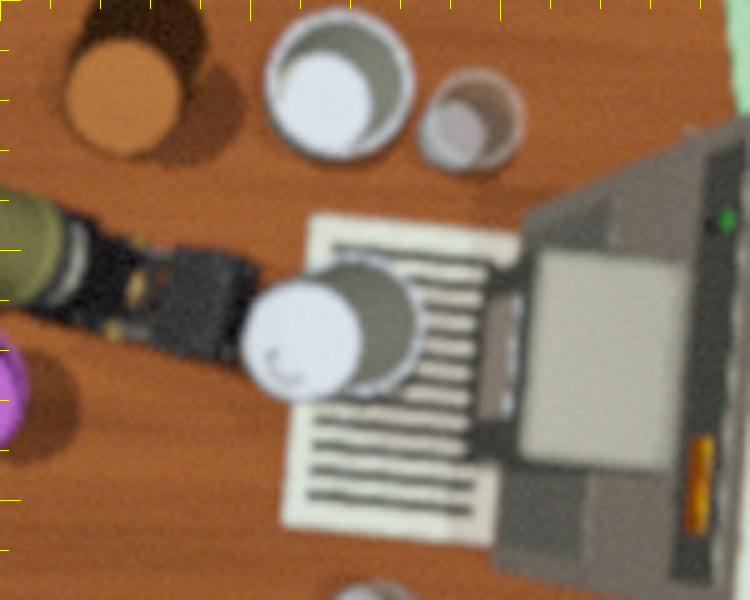

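```bash
python3 -c "
from h import *
f=lambda x,y,z:ray('top',250+x/5,130+y/5,z)
print('jug',ray('side',314,188.8,0),f(302,341,0),f(358,325,.23),ray('side',230+498/5,90+340/5,.23))
hl,hr,bl,br=f(540,250,.402),f(522,462,.402),f(685,265,.402),f(668,468,.402)
print(hl,hr,bl,br,'w',np.linalg.norm(hl-hr))
gl,gr=f(313,213,0),f(282,523,0)
print(gl,gr)
for a,b in((hl,hr),(bl,br),(gl,gr)):
  v=(a-b)[:2];v/=np.linalg.norm(v);print('u',v[1],-v[0],'mid',(a+b)[:2]/2)
u=np.array([-.1,-.995]);v=np.array([.995,-.1])
for m in ((hl+hr)/2,(bl+br)/2,(gl+gr)/2):print('lat',m[:2]@v,'dep',m[:2]@u)
print('jug lat',f(302,341,0)[:2]@v,ray('side',314,188.8,0)[:2]@v)
"
```

```text
jug [ 0.54932832 -0.16976375  0.        ] [ 0.55119836 -0.17183813  0.        ] [ 0.54922633 -0.17332881  0.23      ] [ 0.54787406 -0.16472405  0.23      ]
[ 0.58141071 -0.24469624  0.402     ] [ 0.46343699 -0.2342993   0.402     ] [ 0.57394269 -0.32581153  0.402     ] [ 0.46090678 -0.31555039  0.402     ] w 0.11843096912539429
[ 0.64724564 -0.17982726  0.        ] [ 0.41569502 -0.15732544  0.        ]
u -0.08778900669817509 -0.9961390918455856 mid [ 0.52242385 -0.23949777]
u -0.09040592001696994 -0.9959050003016781 mid [ 0.51742474 -0.32068096]
u -0.09672317712281298 -0.9953113216513058 mid [ 0.53147033 -0.16857635]
lat 0.5437615092803393 dep 0.18605789261929476
lat 0.5469057098375588 dep 0.2673350791142665
lat 0.5456706155388437 dep 0.11458643550497334
jug lat 0.5656261849298434 0.5635580554162688
```

```bash
python3 -c "
from h import *
to([.545,-.175,.03],[.534,-.215,.03])"
```

```text
[0.545, -0.175, 0.03] -> [ 0.0526 -0.0018  0.0472]
[0.534, -0.215, 0.03] -> [ 0.0833 -0.0021  0.0751]
```

```bash
python3 -m pendant '[{"travel":[0.0075,0,0.0065],"twist":0},{"travel":[0.015,0,0.0135],"twist":0},{"travel":[0.0225,-0.001,0.02],"twist":0},{"travel":[0.03,-0.001,0.027],"twist":0},{"travel":[0.0375,-0.001,0.034],"twist":0},{"travel":[0.045,-0.002,0.0405],"twist":0},{"travel":[0.0525,-0.002,0.047],"twist":0},{"travel":[0.0525,-0.002,0.047],"twist":0}]'; python3 -c "
from h import *
st()
for n in ('side','top'):
  im=ctrl.get_image(n);cv2.imwrite(f'pics/{n}6.png',im[:,:,::-1])
crop('pics/side6.png','pics/s6c.png',260,90,150,130,5)
crop('pics/top6.png','pics/t6c.png',260,130,150,120,5)"
```

```text
time: 14.68
position: [0.5437, -0.1765, 0.0303]
tool_rot: [0.69, 0.487, -1.728]
ft_force: [0.5, -0.0, -0.4]
grip_width: 0.398
t 14.68 q [-0.821  0.738  0.809  1.816  0.311  1.087 -2.118] p [ 0.544 -0.177  0.03 ] f [ 0.471 -0.029 -0.36 ] g 0.398
x [-0.172 -0.721 -0.671] y [ 0.965 -0.259  0.031] z [-0.196 -0.643  0.741]
```

View pics/s6c.png

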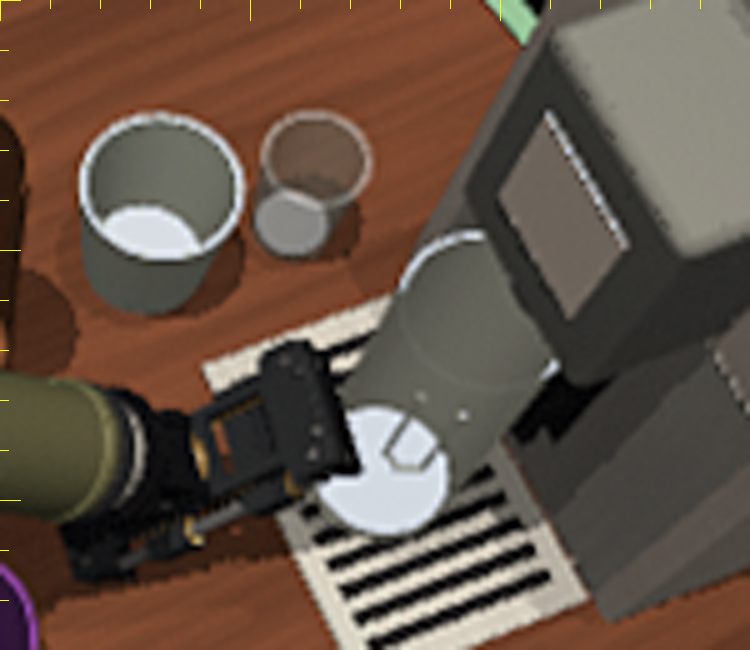

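View pics/t6c.png

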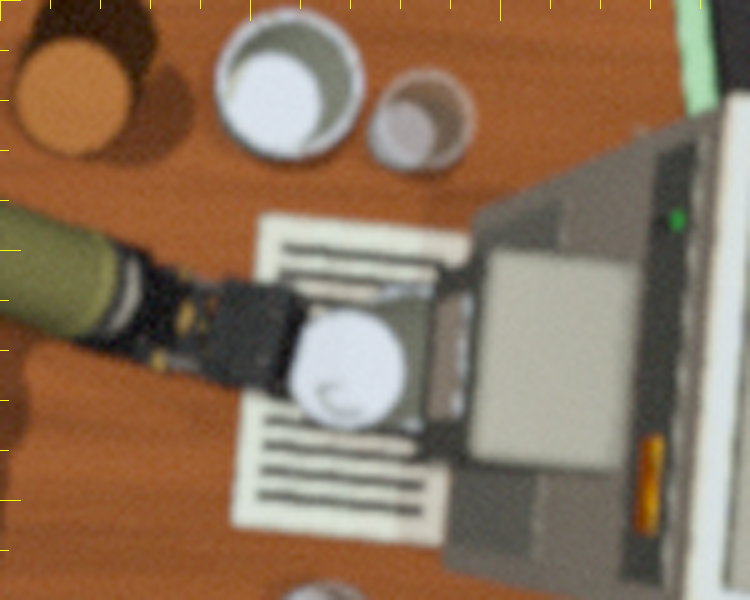

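```bash
python3 -c "
from h import *
print(ray('top',329.8,203.6,0),ray('side',336.8,184.2,0))
to([.536,-.205,.03],[.533,-.217,.03],[.5325,-.222,.03])"
```

```text
[ 0.53179688 -0.24443574  0.        ] [ 0.529786   -0.24142619  0.        ]
[0.536, -0.205, 0.03] -> [0.0224 0.     0.0203]
[0.533, -0.217, 0.03] -> [0.0315 0.0002 0.0286]
[0.5325, -0.222, 0.03] -> [0.0352 0.001  0.0319]
```

```bash
python3 -m pendant '[{"travel":[0.007,-0.0005,0.006],"twist":0},{"travel":[0.014,-0.001,0.0125],"twist":0},{"travel":[0.021,-0.0015,0.019],"twist":0},{"travel":[0.0275,-0.002,0.025],"twist":0},{"travel":[0.0275,-0.002,0.025],"twist":0}]'; python3 -c "
from h import *
st()
for n in ('side','top'):
  im=ctrl.get_image(n);cv2.imwrite(f'pics/{n}7.png',im[:,:,::-1])
crop('pics/side7.png','pics/s7c.png',260,90,150,130,5)
crop('pics/top7.png','pics/t7c.png',260,130,150,120,5)"
```

```text
time: 15.4
position: [0.5317, -0.2117, 0.0298]
tool_rot: [0.69, 0.488, -1.728]
ft_force: [0.6, 0.9, -0.1]
grip_width: 0.401
t 15.4 q [-0.793  0.722  0.83   1.858  0.335  1.034 -2.097] p [ 0.532 -0.212  0.03 ] f [ 0.603  0.9   -0.064] g 0.401
x [-0.173 -0.721 -0.671] y [ 0.965 -0.259  0.03 ] z [-0.195 -0.643  0.741]
```

View pics/s7c.png

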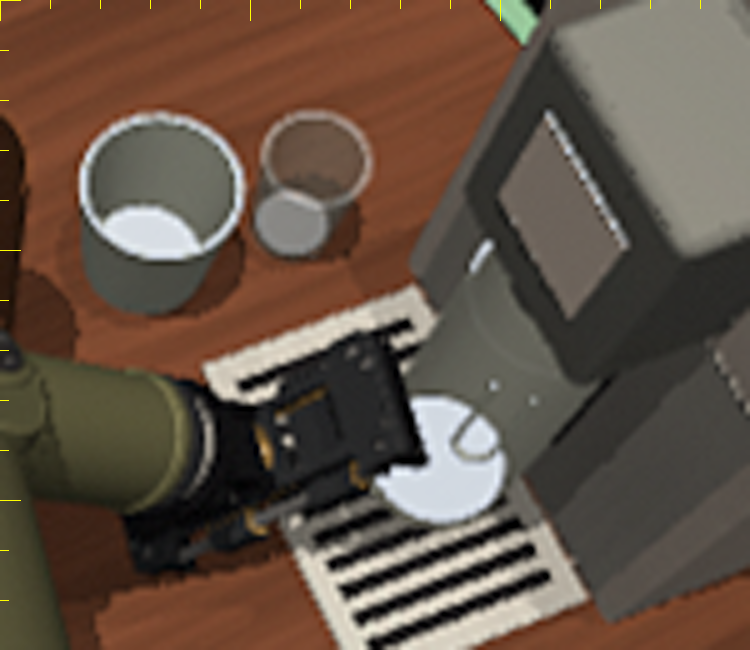

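View pics/t7c.png

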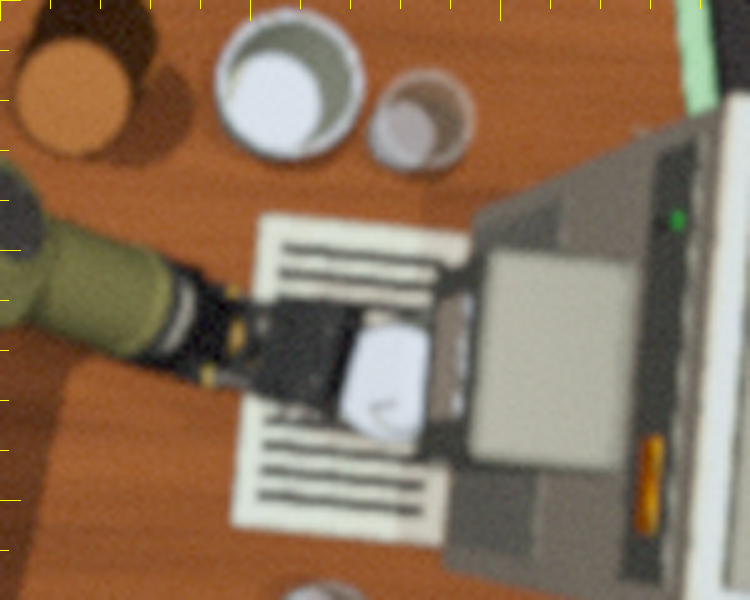

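```bash
python3 -c "
from h import *
a=ray('side',348,182,0);b=ray('top',260+398/5,130+381/5,0);print(a,b)
v=np.array([.9958,-.092]);u=np.array([-.092,-.9958]);o=np.array([.519,-.279])
for p in(a,b):print('lat',(p[:2]-o)@v,'dep',(p[:2]-o)@u)
p=np.array([.5317,-.2117])-.0665*np.array([.26,.966]);print(p,(p-o)@v,(p-o)@u)
to([.5305,-.222,.03],[.5305,-.226,.03])"
```

```text
[ 0.51994441 -0.27678084  0.        ] [ 0.52247222 -0.28111324  0.        ]
lat 0.0007362819227927655 dep -0.002296725127726212
lat 0.003652057033021621 dep 0.0017849176679383396
[ 0.51441  -0.275939] -0.004852334000000097 -0.002625863800000027
[0.5305, -0.222, 0.03] -> [0.0076 0.0016 0.0069]
[0.5305, -0.226, 0.03] -> [0.0105 0.0026 0.0095]
```

```bash
python3 -m pendant '[{"travel":[0.002,0,0.002],"twist":0},{"travel":[0.004,0.0005,0.0035],"twist":0},{"travel":[0.004,0.0005,0.0035],"twist":0}]';python3 -m pendant '[{"travel":[0.002,0,0.002],"twist":0},{"travel":[0.004,0.0005,0.0035],"twist":0},{"travel":[0.004,0.0005,0.0035],"twist":0}]'; python3 -m pendant '[{"travel":[0.0015,0,0.0015],"twist":0},{"travel":[0.003,0.0005,0.003],"twist":0},{"travel":[0.003,0.0005,0.003],"twist":0}]'
```

```text
time: 15.88
position: [0.5317, -0.2141, 0.0295]
tool_rot: [0.69, 0.49, -1.727]
ft_force: [-0.1, 11.8, 4.7]
grip_width: 0.398
time: 16.25
position: [0.5321, -0.2145, 0.029]
tool_rot: [0.692, 0.494, -1.724]
ft_force: [-2.7, 18.3, 10.4]
grip_width: 0.403
time: 16.62
position: [0.5324, -0.2144, 0.0288]
tool_rot: [0.694, 0.498, -1.722]
ft_force: [-2.5, 15.7, 9.5]
grip_width: 0.401
```

```bash
python3 -c "
from h import *
st()
for n in ('side','top','wrist'):
  im=ctrl.get_image(n);cv2.imwrite(f'pics/{n}8.png',im[:,:,::-1])
crop('pics/side8.png','pics/s8c.png',260,90,150,130,5)
crop('pics/top8.png','pics/t8c.png',300,160,80,80,7)"
```

```text
t 16.62 q [-0.785  0.717  0.828  1.861  0.335  1.025 -2.086] p [ 0.532 -0.214  0.029] f [-2.536 15.732  9.456] g 0.401
x [-0.169 -0.716 -0.678] y [ 0.967 -0.254  0.027] z [-0.191 -0.651  0.735]
```

View pics/s8c.png

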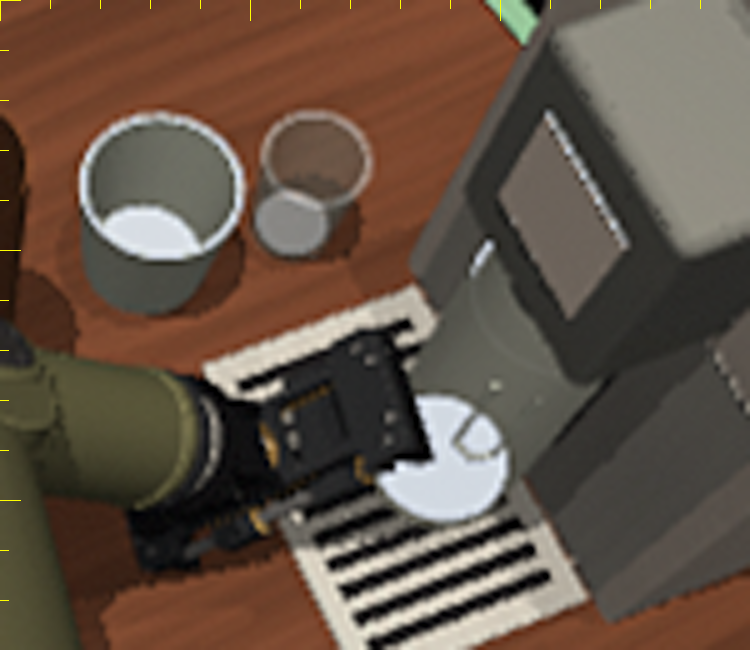

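View pics/t8c.png

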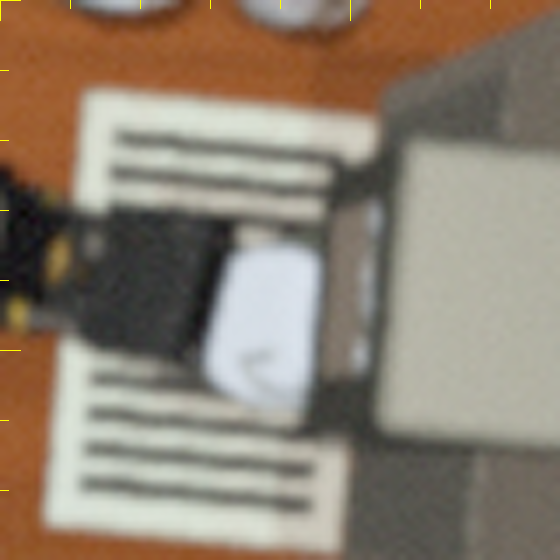

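View pics/wrist8.png

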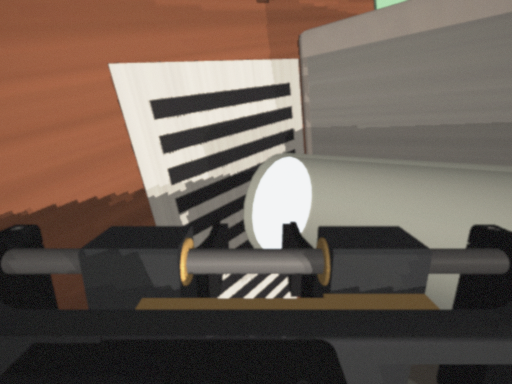

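```bash
python3 -c "
from h import *
a=ray('side',348.6,181.8,0);print(a)
v=np.array([.9958,-.092]);u=np.array([-.092,-.9958]);o=np.array([.519,-.279]);print((a[:2]-o)@v,(a[:2]-o)@u)
im=cv2.imread('pics/side8.png')[90:220,260:410];im=cv2.resize(im,None,fx=5,fy=5)
for c,col in (((.521,-.278),(0,255,0)),):
  for z in (0,.23):
    t=np.linspace(0,6.3,60);P=np.c_[c[0]+.045*np.cos(t),c[1]+.045*np.sin(t),0*t+z]
    cv2.polylines(im,[((proj('side',P)-[260,90])*5+2).astype(np.int32)],True,col,1)
cv2.imwrite('pics/ov8.png',im)"
```

```text
[ 0.51965068 -0.27883055  0.        ]
0.0006323608062629395 -0.00022859755751554253
```

View pics/ov8.png

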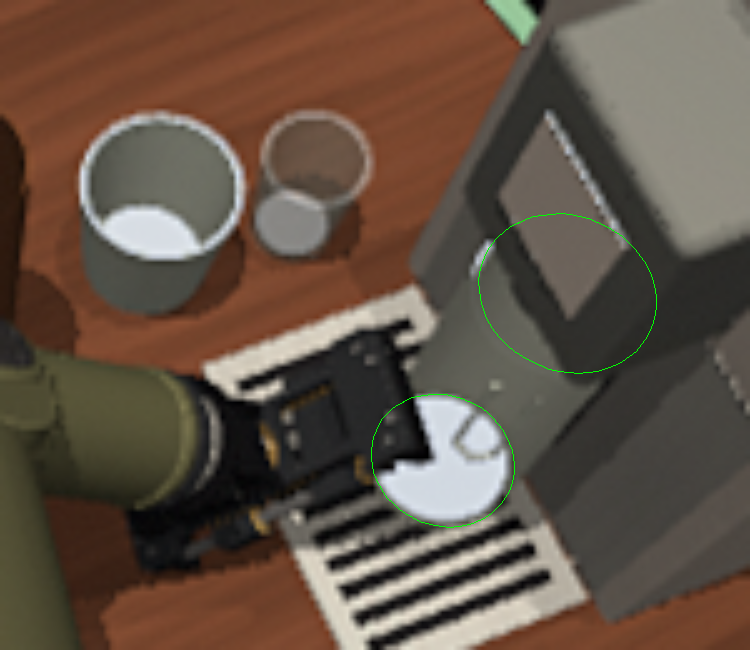

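```bash
python3 -c "
from h import *
st();ctrl.close_job();st()"
```

```text
t 16.77 q [-0.785  0.717  0.828  1.861  0.335  1.025 -2.086] p [ 0.532 -0.214  0.029] f [-3.516 16.697  9.562] g 0.399
x [-0.169 -0.716 -0.678] y [ 0.967 -0.254  0.027] z [-0.191 -0.651  0.735]
the job is handed in; nothing more can be done
the job is handed in; nothing more can be done
```

The jug is under the spout against the splash panel, and the fingers were still pressing it with about 17 N when I handed the job in at 16.8 s. No verdict was reported.

**How it was done:** With the tool pointing straight down, the gripper body would have hit the jug's upper half. I tilted it about 48° by repeatedly asking for poses beyond the wrist's reach. I then came down between the purple and brown look-alikes and pushed the jug about 220 mm with the back of one fingertip, roughly 55 mm above the counter.

**Last checks:**
- **Position:** The jug's base measured within about 1 mm of my estimate of the dispenser's origin in the side view. The top view agreed to about 1 mm across the machine.
- **Upright:** In the side view, an upright jug drawn over the picture matched within 1–2 pixels, though the housing hides part of the rim.
- **Home:** The jug stopped moving as the push force rose, so I took it to be on the panel.
- **Bystanders:** The squat jug and the tumbler beside it did not move in the side view. I did not measure the other bystanders again at the end.

**Not confirmed:**
- **Lever angle:** I could not read it; I take it as pressed only because the jug is on the panel.
- **Upper half and lever:** No view showed the hand touching either, but I judged the gripper body's clearance from the jug (about 10 mm) by calculation.
- **Wrist joint:** During the tilting, joint 6 read 2.053 against its stated limit of 2.05. I assumed that was rounding.
- **Upward force:** The last force reading also had about 9.6 N pushing up on the tool. I put this down to the slanted fingertip.

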